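Gather earmould offcuts in the low corner of a tilted tray

ROBOT

A 6-joint arm with a two-finger parallel gripper is mounted at the origin on the work surface. World frame = base frame: x ahead of the robot, y to its left, z up, the work surface at z = 0. Lengths are in m, angles in rad, forces in N, time in s.
With the tool pointing down it reaches from about 0.425 to 0.925 m from the base axis. Payload 12.5 kg.
Tool frame: the origin (TCP) lies between the finger pads; the fingertips stand 19 mm ahead of it and the grasp point (between the pads) is the TCP; z points along the fingers, y is the line along which they close (so a half turn about z gives the same grasp; the last joint's range is limited). The gripper opens to 85 mm and grips with 20 to 120 N. Pads are 22 mm wide; open, the fingers measure 114 mm over their backs; the gripper's body (76 mm by 85 mm) begins 54 mm behind the grasp point. The pads swing forward as they close: fully open they stand 13 mm farther back than shut.
Start: joints at [-1.306, 0.491, 1.559, -0, 1.092, -0.106], TCP at [0.226, -0.583, 0.25] pointing down, gripper open.
Joint ranges: [-3.1, 3.1], [-0.84, 2.19], [0.05, 2.79], [-1.13, 4.28], [0.06, 2.93], [-2.69, 2.69]. Speed limits (rad/s): [2.22, 2.22, 2.79, 3.14, 3.14, 3.14].

INTERFACE

Orientations are given as a 3x3 rotation matrix whose columns are the frame's x, y, z axes.
In Python, from bench import r gives the robot as it stands. The module is installed in compiled form; this text tells all that it offers.
- The arm moves only by the tool send_rows, never from a script. Its argument "plan" is one flat list of numbers, 5 for each row, row after row: the shift along the tool's x, y, z normalised to -1 to 1, where 1 is 0.3 m, then the turn about the tool's z normalised to -1 to 1, where 1 is 45 degrees, then the closure, from -1 (fully open) to 1 (shut). A call has 1 to 10 rows; each row shifts and turns the commanded pose from where the row before left it, along the tool's axes as they then stand; what a row does not reach is not made up. A row lasts 1/10 s, in which the tool goes at most 50 mm and 8.59 degrees, less where a joint would pass 70% of its speed; a pose out of reach is approached as far as the arm can. A call with a number of a shift or a turn outside -1 to 1 is refused whole. A call with a gripper value outside its range is refused whole. The fingers move at their own pace and stop on an object; "newtons" is the grip in N (left out, the last holds). Time passes only in rows, so rows that do not move let the fingers close. It gives the time, the measured TCP pose, the force, the opening and the grip force at its end, in the units of the state.
- r.read_state(): the state, without advancing time (a new reading comes with each control period).
- r.get_image(name): name is "scene" or "top"; returns the picture (480x640x3 uint8, red, green, blue); there is no depth.
- r.camera_model(name): a dict with "mtx" (3x3 intrinsics, pixels), "rvec" (rotation vector, rad) and "tvec" (3), from world to camera coordinates, as OpenCV has them. Camera axes: x right, y down, z forward; pixel columns grow to the right and rows downward; lengths in m; the calibration is good to about 2 mm. A picture is of the moment at which its call begins. camera_model takes no time and is no camera call.
- r.hand_in(): hands the job in; it is judged then, once.
Trained networks look in the newest picture that a camera, given by its name, has taken for a name from the list of things; names that differ only in an ending like _2 or _b are one class to them, and where a whole thing is asked for, a point or a joint stands for the part that bears it (a point fixed in the world has none). Each returns a list of dicts, best first, with "score" (0 to 1); they miss things now and then, are a little off and sometimes report something else, mostly with a low value. They report only what shows in the picture. A call takes as long as a camera call.
- r.look_for(camera, label): "location" ([column, row] in pixels, amid what is visible of it).
- r.silhouettes(camera, label): "pixels" (480x640 bool, what is visible of it) and "location" ([column, row] in pixels, amid what is visible of it).
The state is a dict: "time": time; "qpos": joint angles; "joint_vel": joint speeds; "joint_efforts": joint torques, N m; "position": TCP position; "ee_rot": TCP orientation; "force": force on the tool from outside, world axes, zero at the start; "moment": the same for the moment, N m; "grip_width": finger opening in m; "gripper_force": force on a finger pad.
Only numpy, scipy, OpenCV 4.12 (cv2) and the standard library are available. Lean on these libraries where they do the work, as an engineer would, in place of code of your own. Each camera call takes 0.05 s, during which the arm holds its last target. There are 200 camera calls.

TASK

Pick the two earmould offcuts off the dark rubber mat and drop them into the steel tray with the other two, while the tray stands flat. Then take the tray by its upright grip tab and lift that end, with the opposite corner staying down on the cart top, until all four offcuts have slid together into that low corner; finish still holding the tray tilted, propped on nothing but the bare cart top. Leave the white drying dome and the two battery dispensers where they stand.

Things in the scene. Friction and masses are not known exactly. Their poses are not given: they have to be found in the camera images.
- tray: Square open steel tray, 170 x 170 mm outside, 36 mm high, walls and floor 4 mm thick, 0.45 kg, loose on the cart top. Origin at the centre of its underside; its x axis runs along the square's diagonal, from the corner with the grip tab (-x) to the opposite, collecting corner (+x); z is up. The walls run at 45 degrees to x and y.
- tray_grip (a point): Middle of the gripping area of the tray's grip tab: an upright dark steel plate on the outside of one corner, rigid with the tray, 10 mm thick (along the tray's y), standing out 54 mm along the diagonal (tray x from -172 to -118 mm), from 4 to 54 mm above the tray's underside. The point is at tray (-147, 0, 38) mm, with the tray's axes.
- tray_low_corner (a point): Outer bottom corner of the tray opposite the tab, at tray (120, 0, 0) mm: the corner the tray pivots on and where the offcuts are to gather.
- mat: Fixed dark rubber work mat, 190 x 150 mm (x, y), 5 mm thick. Origin at the centre of its underside.
- offcut_a_mid (a point): Beige hard acrylic earmould offcut, smooth, a block 32 x 20 x 18 mm (its x, y, z), 14 g, lying on the mat; grasp it across its y (20 mm). The point is the middle of the piece, 9 mm above its underside; its z axis is up at the start. It slides easily on the tray's steel (friction 0.14 to 0.22: some 25 to 35 degrees of tilt gathers them).
- offcut_b_mid (a point): Beige hard acrylic earmould offcut, smooth, a stepped block 30 x 20 mm (x, y), 22 mm high over its -x half and 14 mm over its +x half, 13 g, lying on the mat; grasp it across its y (20 mm). The point is the middle of the piece, 9 mm above its underside; its z axis is up at the start. It slides easily on the tray's steel (friction 0.14 to 0.22: some 25 to 35 degrees of tilt gathers them).
- offcut_c_mid (a point): Beige hard acrylic earmould offcut, smooth, a round stub 24 mm across and 20 mm high, 11 g, already in the tray. The point is the middle of the piece, 9 mm above its underside; its z axis is up at the start. It slides easily on the tray's steel (friction 0.14 to 0.22: some 25 to 35 degrees of tilt gathers them).
- offcut_d_mid (a point): Beige hard acrylic earmould offcut, smooth, a block 26 x 22 x 18 mm (x, y, z), 12 g, already in the tray. The point is the middle of the piece, 9 mm above its underside; its z axis is up at the start. It slides easily on the tray's steel (friction 0.14 to 0.22: some 25 to 35 degrees of tilt gathers them).
- dome: White plastic drying dome, 110 mm across, 92 mm high, loose; bystander. Origin at the centre of its underside.
- dispenser_0: Flat round translucent orange battery dispenser, 64 mm across, 24 mm high, loose; bystander. Origin at the centre of its underside.
- dispenser_1: Second battery dispenser, same shape, near the far rim; bystander. Origin at the centre of its underside.

How it is judged:
By the outcome, as a careful person would: the job done as asked, in the order asked, and still so for the second after the job is handed in, while the arm keeps its last pose, push and grip.
It also fails if it takes over 67 s, if anything falls off the work surface, if the arm or the gripper's body presses on something with over 40 N, if the wrist force passes 120 N, or if a joint passes its speed limit or range.

## Working session

There is one attempt and no reset: what is moved stays moved. The work goes in short steps, Python scripts to look and compute and a tool call to move; the robot and the scene stay as the last step left them, time stands still between calls to the robot, and variables do not carry over. Pictures are saved under pics/ and viewed, at most 10 in all, crops included, and the job is handed in when it is done.

Besides the shell and the picture viewer there is one more tool, called as a command line: name --argument value ..., lists and objects as JSON in quotes. send_rows: Moves the arm, as the interface text tells. Scaled input: -1 to 1 covers 0.3 m each way for a shift and 45 degrees each way for a turn. Its arguments: {"type":"object","properties":{"plan":{"type":"array","items":{"type":"number"}},"newtons":{"type":"number"}},"required":["plan"]}

```bash
mkdir -p pics; cat > h.py <<'E'
import numpy as np, cv2
from bench import r
def cam(n):
    m=r.camera_model(n); R=cv2.Rodrigues(np.array(m["rvec"],float))[0]; return np.array(m["mtx"]),R,np.array(m["tvec"]).reshape(3)
def ray(n,px,z):
    K,R,t=cam(n); c=-R.T@t; d=R.T@np.linalg.solve(K,[px[0],px[1],1.]); return c+d*(z-c[2])/d[2]
def proj(n,P):
    K,R,t=cam(n); q=(R@np.atleast_2d(P).T).T+t; q=q@K.T; return q[:,:2]/q[:,2:]
def save(n,f): cv2.imwrite(f"pics/{f}.png",r.get_image(n)[:,:,::-1])
E
python3 - <<'E'
from h import *
np.set_printoptions(precision=3,suppress=True)
save("top","t1"); save("scene","s1")
for n in("top","scene"):
    K,R,t=cam(n); print(n,K[0,0],-R.T@t,R[2])
for l,z in [("tray",0.02),("tray_grip",.038),("tray_low_corner",0),("mat",.005),("offcut_a_mid",.014),("offcut_c_mid",.013),("dome",.04),("dispenser_0",.024)]:
    for d in r.look_for("top",l)[:5]: print(l,d["score"],d["location"],ray("top",d["location"],z))
print(r.read_state()["ee_rot"])
E
```

```text
top 465.3064904171415 [ 0.485 -0.008  1.139] [ 0.071  0.015 -0.997]
scene 458.5496194918147 [ 1.022 -0.482  0.996] [-0.388  0.418 -0.821]
tray 0.88 [405.8, 232.4] [ 0.597 -0.206  0.02 ]
tray_grip 0.67 [408.5, 226.9] [ 0.609 -0.21   0.038]
tray_low_corner 0.61 [405.8, 229.5] [ 0.607 -0.21   0.   ]
mat 0.89 [234.2, 218.9] [0.623 0.212 0.005]
mat 0.71 [407.1, 233.1] [ 0.597 -0.212  0.005]
offcut_a_mid 0.45 [238.0, 236.4] [0.58  0.199 0.014]
offcut_c_mid 0.45 [405.7, 260.3] [ 0.531 -0.208  0.013]
dome 0.86 [511.3, 319.5] [ 0.397 -0.45   0.04 ]
dispenser_0 0.69 [323.9, 156.8] [ 0.778 -0.005  0.024]
dispenser_0 0.65 [117.4, 310.3] [0.395 0.48  0.024]
[[ 0.932  0.362 -0.   ]
 [ 0.362 -0.932  0.   ]
 [ 0.    -0.    -1.   ]]
```

View pics/t1.png

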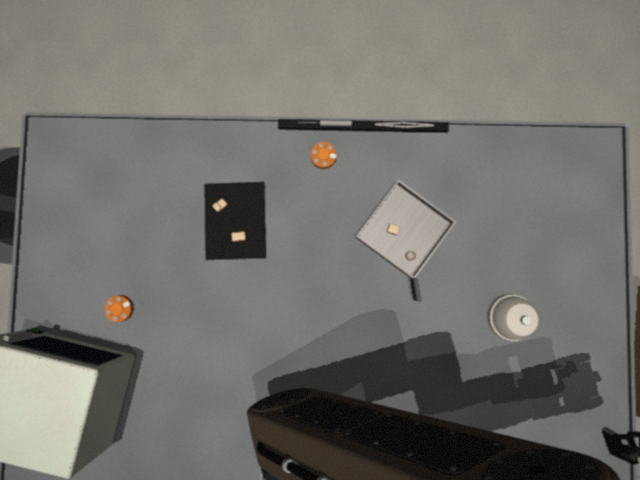

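View pics/s1.png

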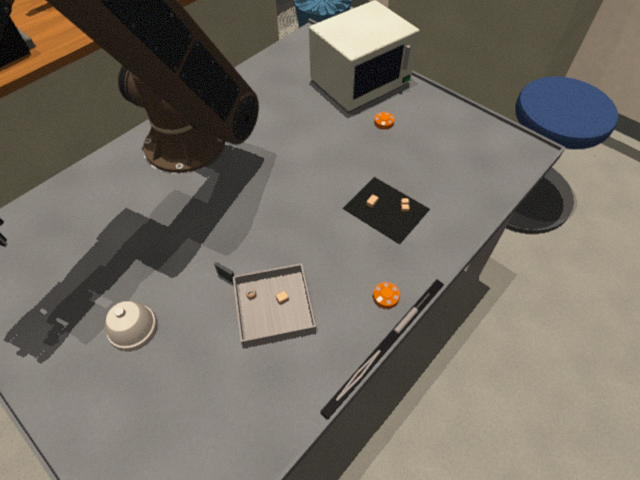

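The top view shows the mat with offcut b (stepped) at (220,205) and a at (238,237). The tray has its tab at (416,290), its low corner at (399,182), d at (393,229) and the stub c at (410,256). The scene view agrees. Next I'll measure the orientations.

```bash
python3 - <<'E'
from h import *
np.set_printoptions(precision=4,suppress=True)
for n in("top","scene"):
    im=r.get_image(n); hsv=cv2.cvtColor(im,cv2.COLOR_RGB2HSV)
    R=cv2.inRange(hsv,(5,50,140),(22,150,255))
    N,_,st,ce=cv2.connectedComponentsWithStats(R)
    lab=_
    for i in range(1,N):
        if 15<st[i,4]<300:
            ys,xs=np.where(lab==i); w=np.array([ray(n,(x,y),.02)[:2] for x,y in zip(xs,ys)])
            b=cv2.minAreaRect((w*1000).astype(np.float32)); print(n,ce[i],st[i,4],w.mean(0),np.array(b[1]),b[2],cv2.PCACompute2(w,None)[1:])
    for l,z in(("tray",.036),("tray_grip",.05),("mat",.005)):
        for d in r.silhouettes(n,l)[:1]:
            p=d["pixels"].astype(np.uint8); c=max(cv2.findContours(p,0,2)[0],key=cv2.contourArea)
            a=cv2.approxPolyDP(c,4,True)[:,0]; print(n,l,p.sum(),[ (q.tolist(),ray(n,q,z)[:2]) for q in a])
im=r.get_image("top")
A=cv2.resize(im[170:270,190:290],(400,400),interpolation=3);B=cv2.resize(im[175:310,340:475],(400,400),interpolation=3)
cv2.imwrite("pics/c1.png",np.hstack([A,B])[:,:,::-1])
E
```

```text
top [323.5496 148.542 ] 131 [ 0.7992 -0.004 ] [63.7568 42.6442] 86.44805145263672 (array([[ 0.1096,  0.994 ],
       [ 0.994 , -0.1096]]), array([[0.0004],
       [0.0001]]))
top [315.9444 160.1111] 18 [0.7701 0.014 ] [9.9373 9.7718] 1.275017499923706 (array([[ 0.7197, -0.6943],
       [ 0.6943,  0.7197]]), array([[0.],
       [0.]]))
top [324.     163.0588] 17 [ 0.7632 -0.0059] [9.9236 9.7627] 1.2050358057022095 (array([[ 0.6937,  0.7202],
       [ 0.7202, -0.6937]]), array([[0.],
       [0.]]))
top [219.33 204.64] 100 [0.6557 0.2465] [20.8879 29.1695] 46.44776153564453 (array([[-0.5384,  0.8427],
       [ 0.8427,  0.5384]]), array([[0.0001],
       [0.    ]]))
top [392.9903 228.7864] 103 [ 0.6056 -0.1756] [26.2922 23.0071] 69.08079528808594 (array([[ 0.2139,  0.9769],
       [ 0.9769, -0.2139]]), array([[0.0001],
       [0.    ]]))
top [237.9423 236.0385] 104 [0.58   0.1984] [19.43   29.1101] 2.0290021896362305 (array([[-0.1771,  0.9842],
       [ 0.9842,  0.1771]]), array([[0.0001],
       [0.    ]]))
top [409.5556 255.7778] 27 [ 0.5413 -0.216 ] [22.3984 18.3097] 27.07895469665527
[... 4556 characters left out ...]
1, -0.2437])), ([234, 284], array([ 0.5073, -0.2361])), ([242, 346], array([ 0.6365, -0.3266])), ([314, 332], array([ 0.7308, -0.1969])), ([300, 264], array([ 0.5849, -0.0906])), ([236, 276], array([ 0.4944, -0.2184]))]
scene tray_grip 5404 [([214, 263], array([ 0.4355, -0.234 ])), ([217, 273], array([ 0.4624, -0.2472])), ([234, 285], array([ 0.5168, -0.2415])), ([243, 346], array([ 0.6437, -0.3274])), ([315, 332], array([ 0.7366, -0.1996])), ([300, 264], array([ 0.5913, -0.0963])), ([235, 276], array([ 0.5003, -0.2238]))]
scene mat 2936 [([373, 177], array([0.5231, 0.2749])), ([343, 209], array([0.5358, 0.1281])), ([400, 244], array([0.7209, 0.1403])), ([429, 209], array([0.7102, 0.2863]))]
```

View pics/c1.png

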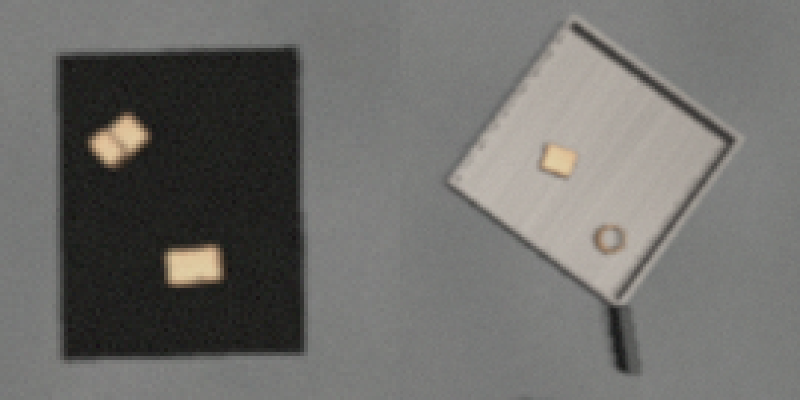

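The crop shows b with its long axis at about 127° in world, a at about 95°, and the tray diagonal at about 9.5°. First I'll travel to above a.

send_rows --plan '[0.1,-0.1,0,0,0,0.1,-0.1,0,0,0,0.1,-0.1,0,0,0,0.1,-0.1,0,0,0,0.1,-0.1,0,0,0,0.1,-0.1,0,0,0,0.1,-0.1,0,0,0,0.1,-0.1,0,0,0,0.1,-0.1,0,0,0,0.1,-0.1,0,0,0]' --newtons 30

```text
time: 1.95
position: [0.3978, -0.1926, 0.2506]
ee_rot: [[0.932, 0.362, 0.001], [0.362, -0.932, -0.0], [0.0, 0.001, -1.0]]
force: [0.2, -0.4, 0.2]
grip_width: 0.0424
gripper_force: 0.0
```

send_rows --plan '[0.104,-0.1,0,0,0,0.104,-0.1,0,0,0,0.104,-0.1,0,0,0,0.104,-0.1,0,0,0,0.104,-0.1,0,0,0,0.104,-0.1,0,0,0,0.104,-0.1,0,0,0,0.104,-0.1,0,0,0,0.104,-0.1,0,0,0,0.104,-0.1,0,0,0]'

```text
time: 2.95
position: [0.58, 0.2003, 0.2503]
ee_rot: [[0.932, 0.363, 0.0], [0.363, -0.932, -0.0], [0.0, 0.0, -1.0]]
force: [0.4, -0.7, 0.2]
grip_width: 0.0427
gripper_force: 0.0
```

send_rows --plan '[0,0,0.05,-0.164,0,0,0,0.05,-0.164,0,0,0,0.05,-0.164,0,0,0,0.05,-0.164,0,0,0,0.05,-0.164,0,0,0,0.05,-0.164,0,0,0,0.05,-0.164,0,0,0,0.05,-0.164,0,0,0,0.05,-0.164,0,0,0,0.05,-0.164,0]'

```text
time: 3.95
position: [0.5796, 0.1985, 0.0997]
ee_rot: [[-0.093, 0.996, 0.0], [0.996, 0.093, -0.0], [-0.0, 0.0, -1.0]]
force: [0.4, -0.3, -0.3]
grip_width: 0.043
gripper_force: 0.0
```

send_rows --plan '[0,0,0.06,0,0,0,0,0.06,0,0,0,0,0.06,0,0,0,0,0.03,0,0,0,0,0.028,0,0,0,0,0,0,0]'

```text
time: 4.55
position: [0.5793, 0.1984, 0.0282]
ee_rot: [[-0.088, 0.996, -0.001], [0.996, 0.088, -0.0], [-0.0, -0.001, -1.0]]
force: [-0.3, -0.3, 1.0]
grip_width: 0.0428
gripper_force: 0.0
```

send_rows --plan '[0,0,0,0,1,0,0,0,0,1,0,0,0,0,1,0,0,0,0,1,0,0,0,0,1,0,0,0,0,1,0,0,0,0,1]' --newtons 30

```text
time: 5.25
position: [0.5799, 0.1985, 0.0296]
ee_rot: [[-0.088, 0.996, 0.001], [0.996, 0.088, 0.0], [0.0, 0.001, -1.0]]
force: [-0.7, 0.1, 6.6]
grip_width: 0.0189
gripper_force: 32.2
```

send_rows --plan '[0,0,-0.05,0,1,0,0,-0.1,0,1,0,0,-0.1,0,1,0,0,-0.1,0,1,-0.05,0.004,-0.05,0,1]'

```text
time: 5.75
position: [0.5824, 0.1844, 0.1523]
ee_rot: [[-0.09, 0.996, 0.004], [0.996, 0.09, 0.001], [0.0, 0.004, -1.0]]
force: [0.6, 0.1, 0.0]
grip_width: 0.0189
gripper_force: 31.4
```

send_rows --plan '[-0.138,0.012,0,0,1,-0.138,0.012,0,0,1,-0.138,0.012,0,0,1,-0.138,0.012,0,0,1,-0.138,0.012,0,0,1,-0.138,0.012,0,0,1,-0.138,0.012,0,0,1,-0.138,0.012,0,0,1,-0.138,0.012,0,0,1,-0.138,0.012,0,0,1]'

```text
time: 6.75
position: [0.6536, -0.2283, 0.149]
ee_rot: [[-0.087, 0.996, -0.001], [0.996, 0.087, 0.0], [0.0, -0.001, -1.0]]
force: [1.0, -0.4, -0.4]
grip_width: 0.0192
gripper_force: 31.4
```

send_rows --plan '[0,0,0.04,0.15,1,0,0,0.04,0.15,1,0,0,0.04,0.15,1,0,0,0.04,0.15,1,0,0,0.02,0.15,1,0,0,0,0.15,1,0,0,0,0,1]'

```text
time: 7.45
position: [0.6536, -0.2264, 0.0946]
ee_rot: [[0.582, 0.813, -0.001], [0.813, -0.582, 0.0], [-0.0, -0.001, -1.0]]
force: [-0.9, 0.8, 0.1]
grip_width: 0.019
gripper_force: 31.4
```

```bash
python3 - <<'E'
from h import *
s=r.read_state(); print(s["position"],s["ee_rot"],s["grip_width"],s["force"])
im=r.get_image("scene");im2=r.get_image("top")
A=cv2.resize(im[200:380,180:360],(400,400),interpolation=3);B=cv2.resize(im2[165:310,335:480],(400,400),interpolation=3)
cv2.imwrite("pics/c2.png",np.hstack([A,B])[:,:,::-1])
E
```

```text
[ 0.65363583 -0.22638438  0.09461804] [[ 5.81806224e-01  8.13326925e-01 -9.11405924e-04]
 [ 8.13327373e-01 -5.81806255e-01  2.58983212e-04]
 [-3.19623647e-04 -8.91949430e-04 -9.99999551e-01]] 0.0190298673404265 [-0.92388746  0.78250534  0.11001625]
```

View pics/c2.png

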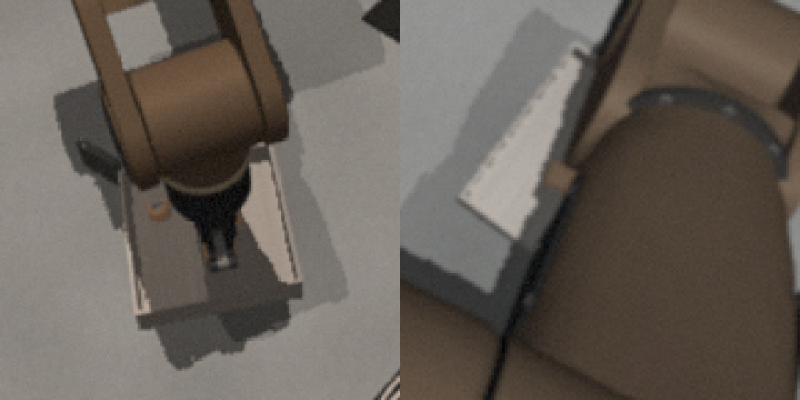

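The gripper is over the tray's open half, well inside the walls, with the offcut held. Next I'll lower, release and rise, then go to b.

send_rows --plan '[0,0,0.06,0,1,0,0,0.06,0,1,0,0,0.05,0,1,0,0,0.035,0,1,0,0,0,0,1,0,0,0,0,0.2,0,0,0,0,0.2,0,0,0,0,0.2,0,0,0,0,0.2]'

```text
time: 8.45
position: [0.6544, -0.2257, 0.034]
ee_rot: [[0.58, 0.815, 0.001], [0.815, -0.58, -0.0], [0.0, 0.001, -1.0]]
force: [-1.1, 0.1, -0.1]
grip_width: 0.0342
gripper_force: 0.6
```

send_rows --plan '[0,0,-0.05,0,0.2,0,0,-0.1,0,0.2,0,0,-0.1,0,0,0,0,-0.1,0,0,0,0,0,0,0]'

```text
time: 8.95
position: [0.656, -0.2264, 0.1444]
ee_rot: [[0.58, 0.815, 0.008], [0.815, -0.58, -0.004], [0.002, 0.008, -1.0]]
force: [0.2, 0.0, -0.6]
grip_width: 0.0427
gripper_force: 0.0
```

send_rows --plan '[0.1285,-0.0915,0,0,0,0.1285,-0.0915,0,0,0,0.1285,-0.0915,0,0,0,0.1285,-0.0915,0,0,0,0.1285,-0.0915,0,0,0,0.1285,-0.0915,0,0,0,0.1285,-0.0915,0,0,0,0.1285,-0.0915,0,0,0,0.1285,-0.0915,0,0,0,0.1285,-0.0915,0,0,0]'

```text
time: 9.95
position: [0.6541, 0.2496, 0.1389]
ee_rot: [[0.58, 0.815, 0.001], [0.815, -0.58, 0.0], [0.0, 0.0, -1.0]]
force: [0.6, -0.5, -0.5]
grip_width: 0.0427
gripper_force: 0.0
```

send_rows --plan '[0,0,0.025,-0.18,0,0,0,0.025,-0.18,0,0,0,0.025,-0.18,0,0,0,0.025,-0.18,0,0,0,0.025,-0.18,0,0,0,0.025,-0.18,0,0,0,0.025,-0.18,0,0,0,0.025,-0.18,0,0,0,0.025,-0.18,0,0,0,0,0,0]'

```text
time: 10.95
position: [0.6539, 0.2475, 0.0702]
ee_rot: [[-0.61, 0.793, -0.001], [0.793, 0.61, -0.0], [0.0, -0.001, -1.0]]
force: [0.2, 0.3, 0.1]
grip_width: 0.0428
gripper_force: 0.0
```

```bash
python3 - <<'E'
from h import *
im=r.get_image("scene");im2=r.get_image("top")
for n in("scene",):
  for d in r.look_for(n,"offcut_b_mid")[:4]: print(n,d["score"],d["location"],ray(n,d["location"],.014),ray(n,d["location"],.013))
A=cv2.resize(im[140:260,320:440],(400,400),interpolation=3);B=cv2.resize(im[240:360,210:330],(400,400),interpolation=3)
cv2.imwrite("pics/c3.png",np.hstack([A,B])[:,:,::-1])
E
```

```text
scene 0.51 [403.8, 204.9] [0.6538847  0.24488525 0.014     ] [0.65351006 0.24562587 0.013     ]
```

View pics/c3.png

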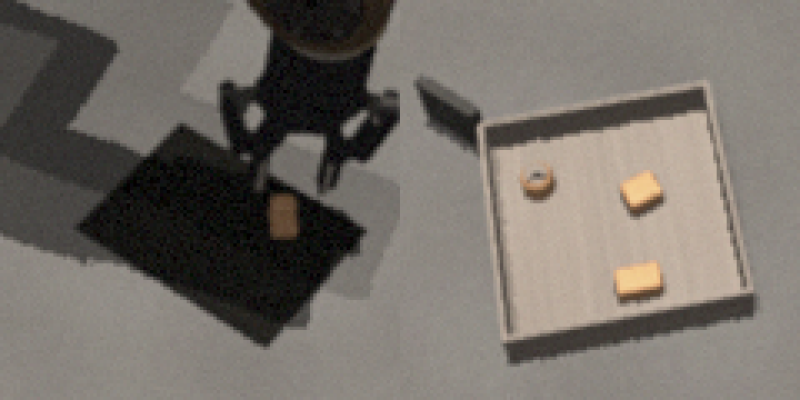

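Offcut a lies in the tray, and the open fingers straddle b.

send_rows --plan '[0,0,0.05,0,0,0,0,0.05,0,0,0,0,0.04,0,0,0,0,0,0,1,0,0,0,0,1,0,0,0,0,1,0,0,0,0,1,0,0,0,0,1,0,0,0,0,1]'

```text
time: 12.0
position: [0.6544, 0.2476, 0.0292]
ee_rot: [[-0.608, 0.794, 0.001], [0.794, 0.608, 0.0], [-0.0, 0.0, -1.0]]
force: [0.8, 0.2, -1.1]
grip_width: 0.0192
gripper_force: 35.5
```

send_rows --plan '[0,0,-0.05,0,1,0,0,-0.1,0,1,0,0,-0.1,0,1,0,0,-0.1,0,1,0,0,-0.05,0,1]'

```text
time: 12.5
position: [0.655, 0.2479, 0.1528]
ee_rot: [[-0.608, 0.794, 0.004], [0.794, 0.608, 0.001], [-0.002, 0.004, -1.0]]
force: [-0.2, -0.0, 0.6]
grip_width: 0.0192
gripper_force: 35.5
```

send_rows --plan '[-0.108,-0.096,0,0,1,-0.108,-0.096,0,0,1,-0.108,-0.096,0,0,1,-0.108,-0.096,0,0,1,-0.108,-0.096,0,0,1,-0.108,-0.096,0,0,1,-0.108,-0.096,0,0,1,-0.108,-0.096,0,0,1,-0.108,-0.096,0,0,1,-0.108,-0.096,0,0,1]'

```text
time: 13.5
position: [0.6221, -0.1864, 0.1491]
ee_rot: [[-0.608, 0.794, -0.0], [0.794, 0.608, -0.0], [0.0, -0.0, -1.0]]
force: [0.8, -0.3, -0.0]
grip_width: 0.0187
gripper_force: 35.6
```

send_rows --plan '[-0.108,-0.096,0,0,1,-0.108,-0.096,0,0,1,0,0,0.02,0.18,1,0,0,0.02,0.18,1,0,0,0.02,0.18,1,0,0,0.02,0.18,1,0,0,0.02,0.18,1,0,0,0.02,0.18,1,0,0,0.02,0.18,1,0,0,0.02,0.18,1]'

```text
time: 14.5
position: [0.6162, -0.2711, 0.1008]
ee_rot: [[0.465, 0.885, -0.0], [0.885, -0.465, 0.0], [-0.0, -0.0, -1.0]]
force: [0.0, 0.4, -0.6]
grip_width: 0.0189
gripper_force: 35.6
```

send_rows --plan '[0,0,0.02,0.18,1,0,0,0.05,0,1,0,0,0.05,0,1,0,0,0.05,0,1,0,0,0.03,0,1]'

```text
time: 15.0
position: [0.6157, -0.2709, 0.0388]
ee_rot: [[0.579, 0.816, -0.002], [0.816, -0.579, 0.001], [-0.0, -0.002, -1.0]]
force: [0.1, -0.3, 0.5]
grip_width: 0.0191
gripper_force: 35.6
```

Now release, rise, and move aside toward the tab side for a look at the tray.

send_rows --plan '[0,0,0.01,0,1,0,0,0,0,0.2,0,0,0,0,0.2,0,0,0,0,0.2,0,0,0,0,0.2,0,0,-0.05,0,0.2,0,0,-0.1,0,0,0,0,-0.1,0,0,0,0,-0.1,0,0,0,0,-0.05,0,0]'

```text
time: 16.0
position: [0.617, -0.2715, 0.1619]
ee_rot: [[0.58, 0.815, 0.004], [0.815, -0.58, -0.002], [0.0, 0.004, -1.0]]
force: [0.3, -0.2, -0.9]
grip_width: 0.0428
gripper_force: 0.0
```

send_rows --plan '[0,-0.03,0,0.12,0,0.05,-0.1,0,0.14,0,0.05,-0.1,0,0.14,0,0.05,-0.1,0,0.14,0,0.05,-0.1,0,0.14,0,0.04,-0.1,0,0.14,0,0,-0.1,0,0.14,0,0,-0.1,0,0,0,0,-0.1,0,0,0,0,0,0,0,0]'

```text
time: 17.0
position: [0.5557, -0.0139, 0.1582]
ee_rot: [[0.98, 0.2, -0.001], [0.2, -0.98, 0.0], [-0.001, -0.0, -1.0]]
force: [-0.5, -1.8, -0.4]
grip_width: 0.0427
gripper_force: 0.0
```

```bash
python3 - <<'E'
from h import *
np.set_printoptions(precision=4,suppress=True)
s=r.read_state(); print(s["position"],s["ee_rot"])
from scipy.optimize import least_squares
K=[[-.120,0,.036],[0,.120,.036],[.120,0,.036],[0,-.120,.036],[-.172,0,.054]]
obs=[]
for n in("top","scene"):
    im=r.get_image(n); cv2.imwrite(f"pics/{n}2.png",im[:,:,::-1])
    d=r.silhouettes(n,"tray")
    if d:
        print(n,d[0]["score"],d[0]["pixels"].sum())
        c=cv2.findContours(d[0]["pixels"].astype(np.uint8),0,2)[0]; print([cv2.approxPolyDP(q,4,True)[:,0].tolist() for q in c if cv2.contourArea(q)>50])
    for q in (0,): 
        W=lambda p:np.array(K)@np.array([[np.cos(p[2]),np.sin(p[2]),0],[-np.sin(p[2]),np.cos(p[2]),0],[0,0,1]])+[p[0],p[1],0]
        print("pred",proj(n,W([.606,-.206,np.radians(9.5)])))
A=cv2.imread("pics/top2.png")[165:315,330:480];B=cv2.imread("pics/scene2.png")[240:360,205:325]
cv2.imwrite("pics/c4.png",np.hstack([cv2.resize(A,(400,400),interpolation=3),cv2.resize(B,(400,400),interpolation=3)]))
E
```

```text
[ 0.5557 -0.0139  0.1582] [[ 0.9799  0.1995 -0.0006]
 [ 0.1995 -0.9799  0.0003]
 [-0.0005 -0.0004 -1.    ]]
top 0.65 4871
[[[398, 180], [372, 215], [369, 245], [411, 277], [413, 297], [420, 300], [416, 276], [456, 221]]]
pred [[414.8188 278.2872]
 [356.8393 235.4092]
 [398.9755 178.8268]
 [456.8632 220.9206]
 [419.9223 300.6332]]
scene 0.76 5137
[[[215, 264], [218, 275], [233, 285], [244, 347], [314, 333], [301, 265], [235, 276]]]
pred [[231.8163 276.3508]
 [301.2085 263.5327]
 [315.1566 326.8696]
 [239.5052 342.1217]
 [213.7718 262.4407]]
```

View pics/c4.png

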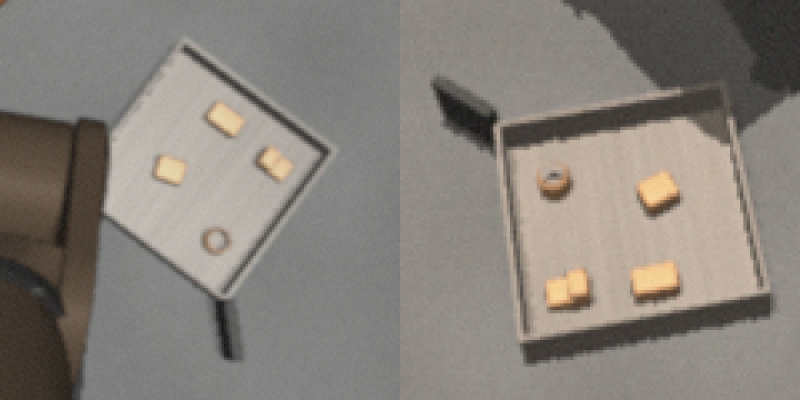

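All four offcuts lie in the flat tray. Next I'll refine the tray pose from the corners in this picture.

```bash
python3 - <<'E'
from h import *
from scipy.optimize import least_squares
np.set_printoptions(precision=4,suppress=True)
K=np.array([[-.120,0,.036],[0,.120,.036],[.120,0,.036],[0,-.120,.036],[-.172,0,.054]])
T=[[412.5,277],[356.8,237],[398.6,180],[456,221.5],[417,300]]
S=[[234,276.6],[303,265],[315.5,328],[242,342.5],[215.3,263.5]]
W=lambda p,P=K:P@np.array([[np.cos(p[2]),np.sin(p[2]),0],[-np.sin(p[2]),np.cos(p[2]),0],[0,0,1]])+[p[0],p[1],0]
for use in ((1,1),(1,0),(0,1)):
    f=lambda p:np.concatenate([use[0]*(proj("top",W(p))-T).ravel(),use[1]*(proj("scene",W(p))-S).ravel()])
    o=least_squares(f,[.606,-.206,.16],loss="soft_l1"); p=o.x
    print(p[:2],np.degrees(p[2]),"grip",W(p,np.array([[-.147,0,.038],[.12,0,0]])),o.cost)
# tab direct: dark pixels of top image
im=cv2.imread("pics/top2.png"); g=im[272:306,405:428].max(2); print(g[4::2].tolist())
E
```

```text
[ 0.6083 -0.2043] 8.777259829433266 grip [[ 0.463  -0.2267  0.038 ]
 [ 0.7269 -0.186   0.    ]] 8.751730639348127
[ 0.6058 -0.2033] 8.749199286936854 grip [[ 0.4605 -0.2256  0.038 ]
 [ 0.7244 -0.185   0.    ]] 3.991601668627405
[ 0.6105 -0.2049] 9.185117789488528 grip [[ 0.4654 -0.2284  0.038 ]
 [ 0.7289 -0.1858  0.    ]] 1.6163481296116575
[[133, 131, 116, 94, 77, 84, 108, 136, 149, 156, 155, 145, 130, 126, 130, 133, 132, 129, 135, 132, 130, 131, 131], [132, 131, 120, 113, 99, 75, 43, 33, 42, 65, 84, 89, 101, 117, 126, 132, 132, 130, 132, 130, 131, 131, 130], [129, 133, 124, 113, 105, 84, 44, 33, 43, 68, 86, 94, 95, 110, 128, 132, 131, 130, 131, 129, 128, 130, 131], [131, 132, 130, 121, 107, 88, 45, 32, 35, 61, 84, 94, 91, 97, 115, 130, 130, 132, 135, 131, 130, 132, 131], [132, 133, 130, 124, 109, 89, 52, 32, 27, 47, 76, 92, 96, 98, 114, 129, 132, 128, 132, 130, 129, 129, 129], [132, 132, 131, 124, 117, 106, 83, 47, 27, 43, 69, 89, 90, 96, 112, 125, 131, 132, 132, 133, 132, 132, 131], [131, 133, 132, 132, 126, 110, 87, 51, 26, 41, 65, 86, 93, 94, 97, 116, 133, 131, 133, 130, 131, 12
[... 204 characters left out ...]
, 132, 129, 135, 132], [131, 134, 133, 133, 133, 124, 110, 84, 51, 25, 38, 62, 87, 92, 92, 102, 119, 127, 133, 132, 135, 133, 131], [131, 133, 135, 132, 131, 126, 114, 94, 60, 38, 35, 54, 80, 91, 94, 100, 116, 130, 132, 134, 130, 133, 132], [132, 131, 134, 131, 130, 132, 130, 113, 87, 49, 36, 40, 71, 88, 92, 99, 117, 128, 132, 132, 129, 133, 135], [131, 133, 130, 134, 134, 136, 129, 132, 126, 121, 110, 104, 102, 106, 107, 109, 122, 131, 134, 131, 131, 132, 129], [132, 130, 129, 130, 135, 131, 132, 133, 132, 133, 136, 132, 134, 132, 133, 133, 133, 133, 134, 132, 132, 134, 133], [131, 130, 131, 134, 132, 130, 128, 130, 130, 133, 129, 130, 134, 133, 130, 131, 130, 135, 135, 135, 133, 131, 137]]
```

send_rows --plan '[-0.074,0.1055,0,0,-0.3,-0.074,0.1055,0,0,-0.3,-0.074,0.1055,0,0,-0.3,-0.074,0.1055,0,0,-0.3,-0.074,0.1055,0,0,-0.3,-0.074,0.1055,0,0,-0.3,0,0,0.1,0.055,-0.3,0,0,0.05,0,-0.3,0,0,0,0,-0.3]' --newtons 25

```text
time: 18.1
position: [0.4623, -0.2299, 0.1113]
ee_rot: [[0.988, 0.152, -0.003], [0.152, -0.988, 0.002], [-0.002, -0.002, -1.0]]
force: [-0.6, 0.8, 0.3]
grip_width: 0.0555
gripper_force: 0.0
```

```bash
python3 - <<'E'
from h import *
s=r.read_state(); print(s["position"],s["ee_rot"][:,0],s["grip_width"])
im=r.get_image("scene")
cv2.imwrite("pics/c5.png",cv2.resize(im[200:350,150:350],(800,600),interpolation=3)[:,:,::-1])
E
```

```text
[ 0.46231988 -0.22990675  0.11131565] [ 0.9883659   0.15207734 -0.00230714] 0.05550100524262979
```

View pics/c5.png

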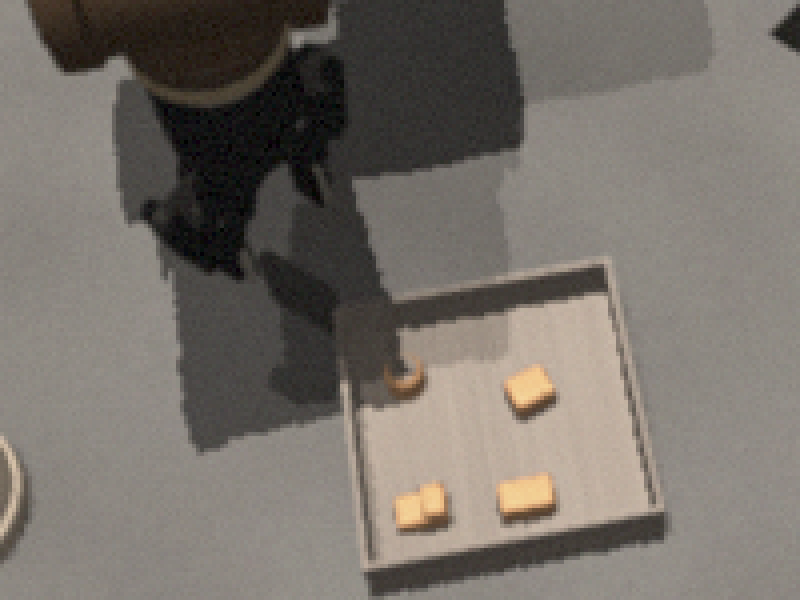

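The gripper straddles the tab end and everything else is in place. Next I'll descend with a 3 mm correction and close.

send_rows --plan '[0,-0.01,0.06,0,-0.3,0,0,0.06,0,-0.3,0,0,0.06,0,-0.3,0,0,0.04,0,-0.3,0,0,0.023,0,-0.3,0,0,0,0,0.2]'

```text
time: 18.75
position: [0.463, -0.2261, 0.0398]
ee_rot: [[0.988, 0.154, -0.0], [0.154, -0.988, 0.0], [-0.0, -0.0, -1.0]]
force: [0.8, -0.4, -0.4]
grip_width: 0.0426
gripper_force: 0.0
```

send_rows --plan '[0,0,0,0,1,0,0,0,0,1,0,0,0,0,1,0,0,0,0,1,0,0,0,0,1,0,0,0,0,1,0,0,0,0,1,0,0,0,0,1]' --newtons 22

```text
time: 19.55
position: [0.4633, -0.2263, 0.0407]
ee_rot: [[0.988, 0.154, 0.001], [0.154, -0.988, -0.001], [0.001, 0.001, -1.0]]
force: [-0.1, -1.1, 7.5]
grip_width: 0.0095
gripper_force: 22.8
```

send_rows --plan '[0.005,0,-0.031,0,1,0.006,0,-0.031,0,1,0.007,0,-0.031,0,1,0.0085,0,-0.03,0,1,0.009,0,-0.03,0,1,0.01,0,-0.03,0,1,0,0,0,0,1]'

```text
time: 20.25
position: [0.4771, -0.224, 0.0962]
ee_rot: [[0.988, 0.155, 0.002], [0.155, -0.988, -0.001], [0.001, 0.001, -1.0]]
force: [-0.1, -0.1, -2.9]
grip_width: 0.0098
gripper_force: 21.5
```

```bash
python3 - <<'E'
from h import *
s=r.read_state(); print(s["force"],s["moment"])
a=r.get_image("scene"); b=r.get_image("top")
A=cv2.resize(a[200:360,170:330],(400,400),interpolation=3);B=cv2.resize(b[165:315,330:480],(400,400),interpolation=3)
cv2.imwrite("pics/c6.png",np.hstack([A,B])[:,:,::-1])
E
```

```text
[-0.11047103 -0.06475387 -2.92053138] [-0.06665897 -0.11665319 -0.00768728]
```

View pics/c6.png

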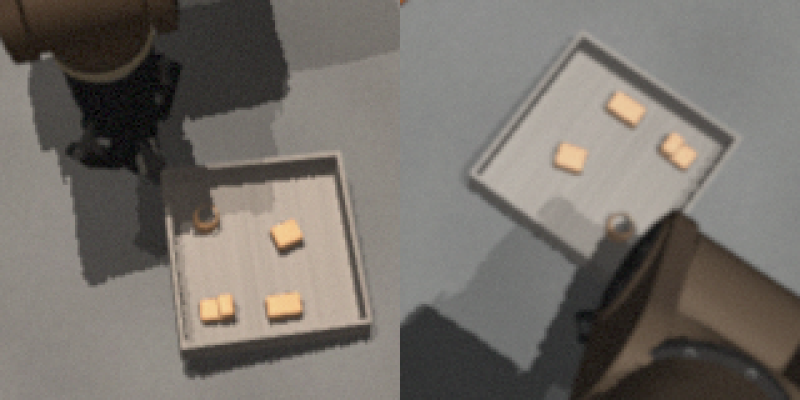

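Tilting as intended: the wrist carries about half the weight (2.9 N) and the low corner stays down. I'll continue along the arc to about 36°.

send_rows --plan '[0.0115,0,-0.029,0,1,0.0125,0,-0.029,0,1,0.013,0,-0.029,0,1,0.0145,0,-0.0275,0,1,0.015,0,-0.027,0,1,0.016,0,-0.027,0,1]'

```text
time: 20.95
position: [0.5013, -0.22, 0.1462]
ee_rot: [[0.988, 0.154, 0.0], [0.154, -0.988, -0.0], [0.0, 0.0, -1.0]]
force: [0.5, 0.6, -2.9]
grip_width: 0.0097
gripper_force: 21.5
```

send_rows --plan '[0.0175,0,-0.026,0,1,0.018,0,-0.0255,0,1,0.019,0,-0.0255,0,1,0.02,0,-0.024,0,1,0.0205,0,-0.0235,0,1,0.0215,0,-0.0235,0,1,0,0,0,0,1,0,0,0,0,1,0,0,0,0,1,0,0,0,0,1]'

```text
time: 21.95
position: [0.5352, -0.2147, 0.1896]
ee_rot: [[0.988, 0.154, -0.0], [0.154, -0.988, 0.0], [-0.0, -0.0, -1.0]]
force: [0.4, 0.9, -2.5]
grip_width: 0.0097
gripper_force: 22.1
```

```bash
python3 - <<'E'
from h import *
s=r.read_state(); print(s["force"],s["moment"],s["grip_width"])
a=r.get_image("scene"); b=r.get_image("top")
A=cv2.resize(a[200:360,170:330],(400,400),interpolation=3);B=cv2.resize(b[165:315,330:480],(400,400),interpolation=3)
cv2.imwrite("pics/c7.png",np.hstack([A,B])[:,:,::-1])
E
```

```text
[ 0.39742305  0.85962884 -2.53315934] [ 0.04238442 -0.16973539  0.00134384] 0.009713522027667454
```

View pics/c7.png

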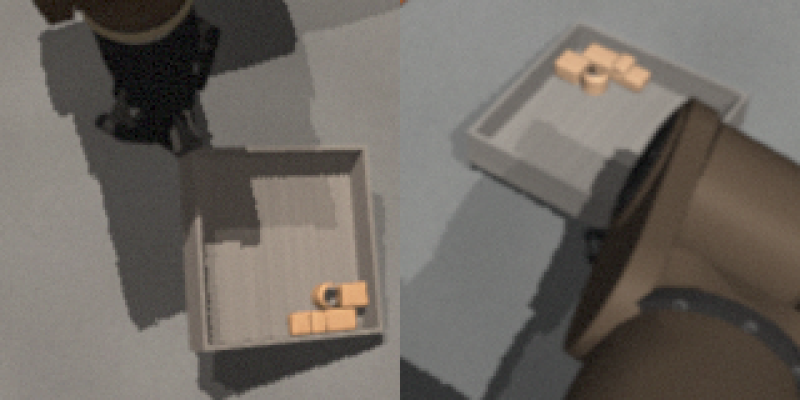

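All four offcuts sit clustered in the low corner, around (345,310) in the left crop. The corner is on the cart top and the tray is held tilted. I'll let it settle briefly, then hand in.

send_rows --plan '[0,0,0,0,1,0,0,0,0,1,0,0,0,0,1,0,0,0,0,1,0,0,0,0,1,0,0,0,0,1,0,0,0,0,1,0,0,0,0,1]'

```text
time: 22.85
position: [0.5354, -0.2147, 0.1898]
ee_rot: [[0.988, 0.154, 0.0], [0.154, -0.988, -0.0], [0.0, 0.0, -1.0]]
force: [0.9, -0.5, -2.8]
grip_width: 0.0097
gripper_force: 22.0
```

```bash
python3 -c "
from bench import r
s=r.read_state();print(s['position'],s['force'],s['grip_width']);print(r.hand_in())"
```

```text
[ 0.53536517 -0.21471384  0.18983492] [ 0.87505433 -0.4623813  -2.83856995] 0.00969761123923819
the job is handed in; nothing more can be done
None
```

Job handed in at about 23 s (no verdict was returned): all four offcuts are gathered in the tray's low corner, and the arm is holding the tray by its tab at roughly 36°, with the opposite corner resting on the cart top.

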